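# Build up the gear shaft and fit the bearing on the stub

### The job

Build up the tall shaft on the bench: slide on first the large gear, then the plain spacer sleeve, then the small gear, each lying flat on the one below, and put the ball bearing by itself fully home on the short, thick stub shaft (before, between or after the others). Lower each part down its shaft before letting go, do not let it drop, and leave the socket case, the spray can and the hammer where they are.

Things in the scene. Friction and masses are not known exactly. Their poses are not given: they have to be found in the camera images.
- large_gear_center (a point): Loose steel spur gear, the larger of the two toothed wheels: 64 mm over the teeth (24 teeth), 18 mm high, bore 22 mm, 0.3 kg, lying flat on the bench. Point: on its axis, half-way up (9 mm above its underside); z is the gear axis, up.
- sleeve_center (a point): Loose plain steel spacer sleeve (short smooth tube, the smallest part): 30 mm outside, bore 22 mm, 18 mm high, 0.05 kg, standing on end on the bench. Point: on its axis, half-way up (9 mm above its underside); z is its axis, up.
- small_gear_center (a point): Loose steel spur gear, the smaller toothed wheel: 48 mm over the teeth (16 teeth), 16 mm high, bore 22 mm, 0.14 kg, lying flat on the bench. Point: on its axis, half-way up (8 mm above its underside); z is the gear axis, up.
- bearing_center (a point): Loose ball bearing: smooth steel ring without teeth, 54 mm outside, bore 30 mm, 16 mm high, black cage with balls between its two rings, 0.17 kg, lying flat on the bench. Point: on its axis, half-way up (8 mm above its underside); z is its axis, up.
- tall_shaft_seat (a point): Fixed stand with the tall thin upright steel shaft: olive round base 84 mm across and 12 mm high, on it a round boss 46 mm across whose flat top (the seat) is 30 mm above the bench, and from that the shaft, 16 mm thick, rising 56 mm above the seat (86 mm above the bench), its last 8 mm tapering to 8 mm. Point: on the shaft axis at seat level; z is up. The tall stack belongs here: large gear on the seat, sleeve on the gear, small gear on the sleeve.
- stub_shaft_seat (a point): Fixed stand with the short thick upright steel stub: olive round base 84 mm across and 12 mm high, boss 42 mm across whose flat top (the seat) is 30 mm above the bench, stub 24 mm thick rising 22 mm above the seat (52 mm above the bench), its last 6 mm tapering to 16 mm. Point: on the stub axis at seat level; z is up. The bearing belongs here, lying on the seat.
- socket_case: Bystander: open red case of sockets, 110 x 300 mm, sockets to 34 mm high, beyond the work. Origin: centre of its underside; y along its length. Not to be moved.
- spray_can: Bystander: yellow spray can with a pale top, 60 mm across, 170 mm high, standing on the bench at the left. Origin: centre of its underside. Not to be moved.
- hammer: Bystander: hammer lying on the bench at the right, 260 mm long, 26 mm high, along its x axis, handle towards the robot, head at the far (+x) end. Origin: mid-length, at bench level. Not to be moved.
There are look-alikes about, which are no part of the job. What is shaped like the part that bears bearing_center but orange or red is not meant.

How it is judged:
By the outcome, as a careful person would: the job done as asked, in the order asked, and still so for the second after the job is handed in, with the robot touching nothing.
It also fails if it takes over 109 s, if anything falls off the work surface, if the arm or the gripper's body presses on something with over 40 N, if the wrist force passes 120 N, or if a joint passes its speed limit or range.

### The arm

A 6-joint arm with a two-finger parallel gripper is mounted at the origin on the work surface. World frame = base frame: x ahead of the robot, y to its left, z up, the work surface at z = 0. Lengths are in m, angles in rad, forces in N, time in s.
With the tool pointing down it reaches from about 0.375 to 0.9 m from the base axis. Payload 3.1 kg.
Tool frame: the origin (TCP) lies between the finger pads; the fingertips stand 22 mm ahead of it and the grasp point (between the pads) lies 3 mm ahead of it; z points along the fingers, y is the line along which they close (so a half turn about z gives the same grasp; the last joint's range is limited). The gripper opens to 87 mm and grips with 3 to 60 N. Pads are 19 mm wide; open, the fingers measure 117 mm over their backs; the gripper's body (75 mm by 190 mm) begins 51 mm behind the grasp point.
Start: joints at [-1.383, 0.527, 1.433, -0, 1.181, -0.178], TCP at [0.224, -0.584, 0.217] pointing down, gripper open.
Joint ranges: [-3.08, 3.08], [-0.75, 2.2], [0.22, 2.44], [-1.43, 4.57], [0, 2.65], [-2.85, 2.85]. Speed limits (rad/s): [2.79, 2.79, 3.14, 3.14, 3.14, 3.14].

### API

Orientations are given as a unit quaternion [x, y, z, w].
In Python, from rig import get_obs, camera, get_calibration, hand_in, cut_out gives the robot as it stands.
- The arm moves only by the shell command python3 -m inch 'ROWS' [OPENING] [FORCE]. ROWS is JSON, one flat list of numbers, 6 for each row, row after row: the shift along the tool's x, y, z scaled (see below), then the turn, a rotation vector about the tool's x, y, z scaled (see below). A call has 1 to 20 rows; each row is the pose to reach, as a shift and turn from the pose commanded when the call began, along the tool's axes at that moment; what a row does not reach only later rows make up. The controller multiplies each number of a shift by 0.08 m and each number of a turn by 90 degrees. A row lasts 1/12 s, in which the tool goes at most 41.7 mm and 7.16 degrees, less where a joint would pass 70% of its speed; a pose out of reach is approached as far as the arm can. A call with a number of a shift or a turn outside -1 to 1 is refused whole. A call with a gripper value outside its range is refused whole. OPENING is the finger opening in mm, from 0 to 87, set as the call begins (- or left out, the last holds). The fingers move at their own pace and stop on an object; FORCE is the grip in N (left out, the last holds). Time passes only in rows, so rows that repeat a pose let the fingers close. It gives the time, the measured TCP pose, the force, the opening and the grip force at its end, in the units of the state.
- get_obs(): the state, without advancing time (a new reading comes with each control period).
- camera(name): name is "scene" or "top" or "wrist"; returns the picture (384x512x3 uint8, red, green, blue); there is no depth.
- get_calibration(name): a dict with "vertical_fov" (degrees; the focal length in pixels is half the picture's height over the tangent of half this angle, whatever the lens; pixels are square), "cx", "cy" (the principal point, pixels), "D" ([k1, k2, p1, p2, k3] as OpenCV has them; the pictures are not rectified), "T" (4x4, takes a point from camera to world coordinates). Camera axes: x right, y down, z forward; pixel columns grow to the right and rows downward; lengths in m; the calibration is good to about 2 mm. A picture is of the moment at which its call begins: read the wrist's pose just before it. get_calibration takes no time and is no camera call; for the wrist camera it gives the pose at the moment of the call.
- hand_in(): hands the job in; it is judged then, once.
Trained networks look in the newest picture that a camera, given by its name, has taken for a name from the list of things; names that differ only in an ending like _2 or _b are one class to them, and where a whole thing is asked for, a point or a joint stands for the part that bears it (a point fixed in the world has none). Each returns a list of dicts, best first, with "conf" (0 to 1); they miss things now and then, are a little off and sometimes report something else, mostly with a low value. They report only what shows in the picture. A call takes as long as a camera call. They do not tell look-alikes from the thing itself.
- cut_out(camera, thing): "region" (384x512 bool, what is visible of it) and "bbox" ([left, top, right, bottom] in pixels, round what is visible of it).
The state is a dict: "time": time; "q": joint angles; "joint_velocities": joint speeds; "joint_torque": joint torques, N m; "position": TCP position; "tool_rot": TCP orientation; "ft_force": force on the tool from outside, world axes, zero at the start; "moment": the same for the moment, N m; "grip_width": finger opening in m; "grip_force": force on a finger pad.
Only numpy, scipy, OpenCV 4.12 (cv2) and the standard library are available. Lean on these libraries where they do the work, as an engineer would, in place of code of your own. Each camera call takes 0.05 s, during which the arm holds its last target. There are 200 camera calls.

## Working session

There is one attempt and no reset: what is moved stays moved. The work goes in short steps, Python scripts to look and compute and a shell command to move; the robot and the scene stay as the last step left them, time stands still between calls to the robot, and variables do not carry over. Pictures are saved under pics/ and viewed, at most 14 in all, crops included, and the job is handed in when it is done.

```bash
ls; mkdir -p pics; cat > h.py <<'E'
import numpy as np, cv2
from rig import *
from scipy.spatial.transform import Rotation as R
def K(c):
    f=192/np.tan(np.radians(c["vertical_fov"])/2)
    return np.array([[f,0,c["cx"]],[0,f,c["cy"]],[0,0,1.]])
def ray(c,px,z):
    T=np.array(c["T"]); u=cv2.undistortPoints(np.array([[px]],float),K(c),np.array(c["D"],float))[0,0]
    d=T[:3,:3]@[u[0],u[1],1]; o=T[:3,3]
    return o+d*(z-o[2])/d[2]
def proj(c,P):
    T=np.linalg.inv(np.array(c["T"])); p=T[:3,:3]@np.array(P)+T[:3,3]
    return cv2.projectPoints(p.reshape(1,3),np.zeros(3),np.zeros(3),K(c),np.array(c["D"],float))[0][0,0]
def save(n,img): cv2.imwrite("pics/"+n,img[:,:,::-1])
E
python3 - <<'E'
from h import *
for n in ("top","scene"):
    im=camera(n); save(n+"0.png",im); c=get_calibration(n); print(n,np.round(c["T"],3).tolist(),c["vertical_fov"],c["D"])
    for t,z in [("large_gear_center",.018),("sleeve_center",.018),("small_gear_center",.016),("bearing_center",.016),("tall_shaft_seat",.03),("stub_shaft_seat",.03),("spray_can",.17),("hammer",.02),("socket_case",.03)]:
        for r in cut_out(n,t)[:3]:
            b=r["bbox"];m=[(b[0]+b[2])/2,(b[1]+b[3])/2]; print(t,round(r["conf"],2),[int(x) for x in b],np.round(ray(c,m,z),3)[:2])
o=get_obs();print(o["time"],o["position"],R.from_quat(o["tool_rot"]).as_matrix().round(3).tolist())
E
```

```text
pics
top [[0.027, -0.99, 0.138, 0.444], [-0.999, -0.03, -0.019, 0.012], [0.023, -0.137, -0.99, 1.271], [0.0, 0.0, 0.0, 1.0]] 50.819316848101614 [0.03326242 0.         0.         0.         0.        ]
large_gear_center 0.65 [307, 242, 330, 259] [ 0.461 -0.201]
sleeve_center 0.75 [179, 189, 204, 216] [0.599 0.195]
sleeve_center 0.44 [248, 195, 251, 206] [0.611 0.015]
small_gear_center 0.54 [191, 236, 203, 252] [0.472 0.173]
bearing_center 0.7 [342, 219, 361, 233] [ 0.541 -0.304]
bearing_center 0.56 [287, 173, 306, 192] [ 0.673 -0.131]
bearing_center 0.55 [334, 166, 352, 185] [ 0.7   -0.278]
tall_shaft_seat 0.82 [177, 188, 208, 217] [0.599 0.191]
stub_shaft_seat 0.73 [234, 234, 261, 261] [0.465 0.018]
spray_can 0.95 [99, 162, 135, 192] [0.645 0.379]
hammer 0.76 [373, 191, 406, 277] [ 0.519 -0.421]
socket_case 0.58 [215, 123, 309, 160] [ 0.799 -0.019]
scene [[-0.28, 0.694, -0.664, 1.411], [0.96, 0.206, -0.19, 0.232], [0.005, -0.69, -0.723, 0.922], [0.0, 0.0, 0.0, 1.0]] 44.63337351237876 [-0.00683358  0.          0.          0.          0.        ]
large_gear_center 0.66 [187, 141, 209, 155] [ 0.468 -0.2  ]
sleeve_center 0.42 [161, 175, 184, 197] [ 0.632 -0.21 ]
small_gear_center 0.68 [396, 196, 441, 262] [0.594 0.432]
small_gear_center 0.45 [318, 171, 336, 188] [0.487 0.184]
bearing_center 0.81 [160, 175, 186, 196] [ 0.627 -0.212]
bearing_center 0.68 [131, 194, 151, 215] [ 0.715 -0.265]
bearing_center 0.6 [186, 200, 205, 218] [ 0.688 -0.123]
tall_shaft_seat 0.66 [310, 193, 342, 231] [0.618 0.201]
stub_shaft_seat 0.77 [259, 155, 288, 180] [0.496 0.034]
spray_can 0.8 [395, 197, 439, 262] [0.735 0.395]
spray_can 0.21 [85, 121, 154, 184] [ 0.696 -0.302]
hammer 0.6 [86, 121, 156, 185] [ 0.554 -0.403]
socket_case 0.64 [152, 225, 291, 290] [ 0.822 -0.006]
1.0 [ 0.22356757 -0.5836333   0.21686875] [[0.934, 0.358, -0.0], [0.358, -0.934, -0.0], [-0.0, 0.0, -1.0]]
```

```bash
python3 - <<'E'
from h import *
a=cv2.imread("pics/top0.png");b=cv2.imread("pics/scene0.png")
cv2.imwrite("pics/t0c.png",cv2.resize(a[110:290,90:420],(800,436),interpolation=cv2.INTER_CUBIC))
cv2.imwrite("pics/s0c.png",cv2.resize(b[110:300,80:450],(800,411),interpolation=cv2.INTER_CUBIC))
E
```

```text
(no output)
```

View pics/t0c.png

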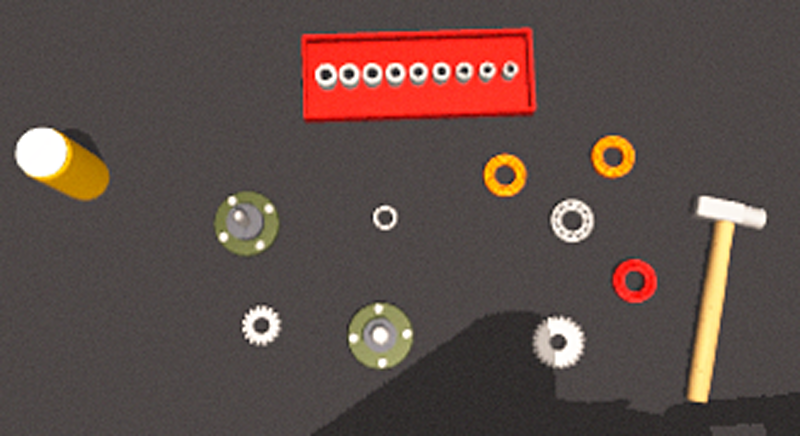

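View pics/s0c.png

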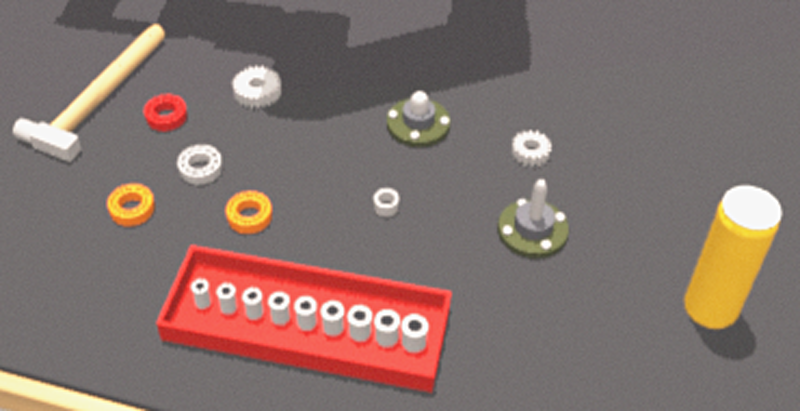

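Candidates for the bearing (crop → full top pixel): orange rings at about (298,182) and (343,175), a red ring at (352,226) and a steel ring at (326,201). I choose the steel one. Large gear (321,251), sleeve (249,200) and small gear (198,244) are also clear. Tall stand is at (192,202) and stub stand at (247,248).

```bash
python3 - <<'E'
from h import *
c=get_calibration("top")
for n,p,z in [("large",(320.6,251.2),.018),("sleeve",(248.8,199.6),.018),("small",(197.7,244.2),.016),("bearing",(326,200.8),.016),("tall",(191.9,202),.012),("stub",(246.8,248.3),.012)]:
    print(n,ray(c,p,z).round(4))
w=get_calibration("wrist"); o=get_obs()
M=np.eye(4);M[:3,:3]=R.from_quat(o["tool_rot"]).as_matrix();M[:3,3]=o["position"]
print((np.linalg.inv(M)@np.array(w["T"])).round(4).tolist(),w["vertical_fov"],w["D"])
E
python3 -m inch '[0,0,0,0,0,0.08, 0,0,0,0,0,0.159, 0,0,0,0,0,0.233]' 87
python3 -m inch '[0.5,-0.5,0,0,0,0, 1,-1,0,0,0,0, 1,-1,0,0,0,0]'
```

```text
large [ 0.461  -0.2067  0.018 ]
sleeve [0.6147 0.0194 0.018 ]
small [0.4719 0.172  0.016 ]
bearing [ 0.6185 -0.2232  0.016 ]
tall [0.6026 0.1969 0.012 ]
stub [0.4635 0.0209 0.012 ]
[[0.0005, -0.964, -0.2657, 0.0724], [1.0, 0.0005, 0.0, -0.0004], [0.0001, -0.2657, 0.964, -0.1683], [0.0, 0.0, 0.0, 1.0]] 67.14252308216966 [0.00795673 0.         0.         0.         0.        ]
time: 1.25
position: [0.2236, -0.5836, 0.2168]
tool_rot: [1.0, -0.003, 0.0, -0.0]
ft_force: [-0.1, -0.1, -0.1]
grip_width: 0.0866
grip_force: 0.0
time: 1.5
position: [0.3048, -0.5015, 0.2166]
tool_rot: [1.0, -0.0, 0.0, -0.001]
ft_force: [0.1, 0.4, 0.1]
grip_width: 0.0871
grip_force: 0.0
```

```bash

python3 -m inch '[0.25,-0.5,0,0,0,0, 0.5,-1,0,0,0,0]' >/dev/null
python3 -m inch '[0.25,-0.5,0,0,0,0, 0.5,-1,0,0,0,0]' >/dev/null
python3 -m inch '[0.25,-0.5,0,0,0,0, 0.5,-1,0,0,0,0]' >/dev/null
python3 -m inch '[0.3,-0.45,0.3,0,0,0, 0.45,-0.68,0.6,0,0,0, 0.45,-0.68,0.9,0,0,0,0.45,-0.68,0.9,0,0,0]'
cat > look.py <<'E'
import sys
from h import *
def look(name,z,w=None):
    c=get_calibration("wrist"); im=camera("wrist"); save(f"w_{name}_{get_obs()['time']:.1f}.png",im)
    for r in cut_out("wrist",name)[:3]:
        b=r["bbox"]; m=r["region"].astype(np.uint8)
        k=max(cv2.findContours(m,cv2.RETR_EXTERNAL,cv2.CHAIN_APPROX_NONE)[0],key=cv2.contourArea)
        (x,y),(a,d),t=cv2.fitEllipse(cv2.convexHull(k)) if len(k)>20 else ((0,0),(0,0),0)
        print(name,round(r["conf"],2),[int(v) for v in b],"ell",np.round((x,y,a,d)),ray(c,(x,y),z).round(4))
    return c,im
if __name__=="__main__":
    look(sys.argv[1],float(sys.argv[2])); print(get_obs()["position"])
E
python3 look.py large_gear_center .012; ls pics
```

```text
time: 2.33
position: [0.4496, -0.222, 0.1414]
tool_rot: [1.0, 0.002, -0.003, -0.003]
ft_force: [-0.5, -0.2, -0.3]
grip_width: 0.087
grip_force: 0.0
large_gear_center 0.76 [208, 135, 272, 196] ell [239. 165.  62.  62.] [ 0.462  -0.2033  0.012 ]
[ 0.45133345 -0.22554388  0.14466076]
s0c.png
scene0.png
t0c.png
top0.png
w_large_gear_center_2.4.png
```

View pics/w_large_gear_center_2.4.png

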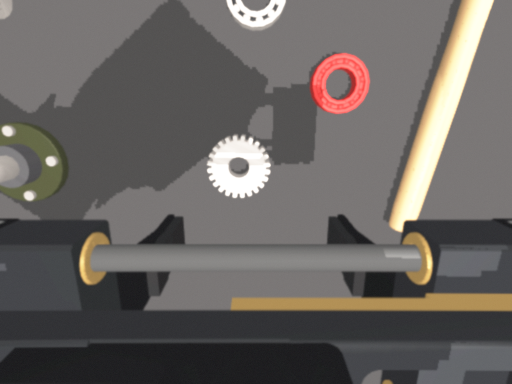

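```bash
cat > bore.py <<'E'
# bore/top-ring centre: bright-top hull fit in wrist picture near the expected point
import sys
from h import *
name,zt=sys.argv[1],float(sys.argv[2])
c=get_calibration("wrist"); o=get_obs(); im=camera("wrist"); save(f"b_{name}_{o['time']:.1f}.png",im)
r=cut_out("wrist",name)[0]; m=r["region"].astype(np.uint8)
g=cv2.cvtColor(im,cv2.COLOR_RGB2GRAY)
cs,_=cv2.findContours(m,cv2.RETR_CCOMP,cv2.CHAIN_APPROX_NONE)
for k in cs:
    if len(k)>20:
        e=cv2.fitEllipse(k); print("ell",np.round(e[0],1),np.round(e[1],1),ray(c,e[0],zt).round(4))
print(r["conf"],o["position"])
E
python3 bore.py large_gear_center .018
```

```text
ell [234.8 166.7] [59.4 61. ] [ 0.4637 -0.2037  0.018 ]
ell [234.7 166.8] [17.5 18.7] [ 0.4635 -0.2036  0.018 ]
0.65 [ 0.45133345 -0.22554388  0.14466076]
```

```bash

python3 -m inch '[0.15,-0.27,0.4,0,0,0, 0.15,-0.27,0.8,0,0,0, 0.15,-0.27,0.95,0,0,0, 0.15,-0.27,0.95,0,0,0, 0.15,-0.27,0.95,0,0,0]' 80; python3 bore.py large_gear_center .018
```

```text
time: 2.95
position: [0.4639, -0.2055, 0.0696]
tool_rot: [1.0, -0.001, 0.001, 0.0]
ft_force: [0.4, -0.4, -0.3]
grip_width: 0.0796
grip_force: 0.0
ell [252.8 200.1] [74.2 77.2] [ 0.4645 -0.2031  0.018 ]
ell [252.7 199.8] [20.4 26.5] [ 0.4647 -0.2031  0.018 ]
0.64 [ 0.46390305 -0.20546243  0.06963221]
```

```bash

python3 -m inch '[0.01,-0.03,0.3,0,0,0, 0.01,-0.03,0.5,0,0,0, 0.01,-0.03,0.556,0,0,0, 0.01,-0.03,0.556,0,0,0, 0.01,-0.03,0.556,0,0,0]'
python3 -m inch '[0,0,0,0,0,0,0,0,0,0,0,0,0,0,0,0,0,0,0,0,0,0,0,0,0,0,0,0,0,0,0,0,0,0,0,0]' 55 30
```

```text
time: 3.47
position: [0.4649, -0.2024, 0.0254]
tool_rot: [1.0, -0.0, 0.001, 0.001]
ft_force: [-0.5, -0.9, 0.8]
grip_width: 0.08
grip_force: 0.0
time: 3.97
position: [0.4643, -0.2017, 0.0245]
tool_rot: [1.0, -0.0, 0.0, 0.0]
ft_force: [-0.2, -0.5, -0.4]
grip_width: 0.0562
grip_force: 0.0
```

```bash

python3 -m inch '[0,0,0,0,0,0,0,0,0,0,0,0,0,0,0,0,0,0,0,0,0,0,0,0,0,0,0,0,0,0,0,0,0,0,0,0]' 45 30
python3 - <<'E'
from h import *
im=camera("wrist"); save("g1.png",im[100:384,100:420])
E
```

```text
time: 4.47
position: [0.4642, -0.2016, 0.0243]
tool_rot: [1.0, -0.0, -0.0, -0.0]
ft_force: [0.3, 0.1, -0.6]
grip_width: 0.0452
grip_force: 0.0
```

View pics/g1.png

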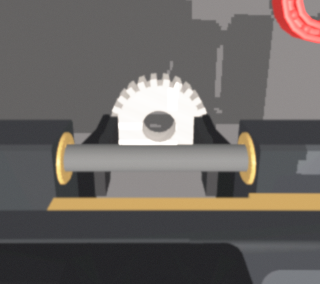

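```bash
python3 - <<'E'
from h import *
c=get_calibration("wrist"); o=get_obs();p=o["position"]
print(p,ray(c,(259,226),.018), proj(c,[p[0],p[1],.018]),proj(c,[p[0],p[1]-.0225,.018]))
im=camera("top");save("top1.png",im);t=get_calibration("top")
print(proj(t,[p[0],p[1],.018]),proj(t,[p[0],p[1],.2]))
E
```

```text
[ 0.46424108 -0.20164844  0.02431453] [ 0.46185052 -0.20370845  0.018     ] [255.8359747  222.57713238] [290.53866236 222.59459178]
[318.98037801 250.07827556] [330.74318014 249.27685857]
```

```bash
python3 - <<'E'
import cv2,numpy as np
from h import *
s=camera("scene");c=get_calibration("scene");p=get_obs()["position"]
print(proj(c,p),proj(c,p-[0,0,.022]))
a=cv2.imread("pics/top1.png")[200:290,260:380];b=s[100:190,140:260,::-1]
cv2.imwrite("pics/cmp.png",cv2.resize(np.hstack([a,b]),(800,300),interpolation=cv2.INTER_CUBIC))
E
```

```text
[198.03007306 145.90137803] [198.61235394 151.56315675]
```

View pics/cmp.png

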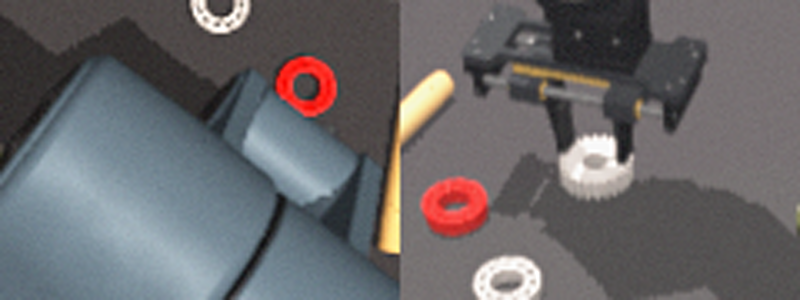

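```bash
python3 - <<'E'
from h import *
a=cv2.imread("pics/g1.png")[60:210,50:270]
cv2.imwrite("pics/g1z.png",cv2.resize(a,(800,545),interpolation=cv2.INTER_CUBIC))
c=get_calibration("wrist");p=get_obs()["position"]
for z in (.002,.018,.03,.045):
  for dx in(-.0095,.0095):
    for h in (.0225,.032): print(z,dx,h,[((proj(c,[p[0]+dx,p[1]+s*h,z])-[150,160])*800/220).round(0).tolist() for s in (1,-1)])
E
```

```text
0.002 -0.0095 0.0225 [[270.0, 241.0], [500.0, 241.0]]
0.002 -0.0095 0.032 [[221.0, 241.0], [548.0, 241.0]]
0.002 0.0095 0.0225 [[267.0, 149.0], [503.0, 149.0]]
0.002 0.0095 0.032 [[217.0, 149.0], [553.0, 149.0]]
0.018 -0.0095 0.0225 [[260.0, 276.0], [509.0, 277.0]]
0.018 -0.0095 0.032 [[208.0, 276.0], [562.0, 277.0]]
0.018 0.0095 0.0225 [[257.0, 177.0], [513.0, 177.0]]
0.018 0.0095 0.032 [[203.0, 177.0], [567.0, 177.0]]
0.03 -0.0095 0.0225 [[252.0, 307.0], [517.0, 307.0]]
0.03 -0.0095 0.032 [[196.0, 307.0], [573.0, 307.0]]
0.03 0.0095 0.0225 [[248.0, 202.0], [521.0, 202.0]]
0.03 0.0095 0.032 [[191.0, 202.0], [579.0, 202.0]]
0.045 -0.0095 0.0225 [[241.0, 351.0], [529.0, 351.0]]
0.045 -0.0095 0.032 [[180.0, 351.0], [590.0, 351.0]]
0.045 0.0095 0.0225 [[236.0, 238.0], [534.0, 238.0]]
0.045 0.0095 0.032 [[173.0, 238.0], [597.0, 238.0]]
```

View pics/g1z.png

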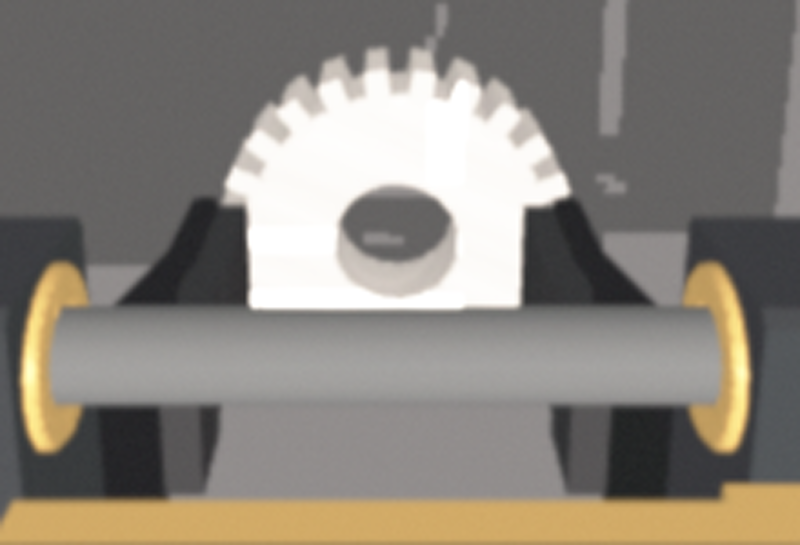

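The fingertips' bottom edges match z≈0.03 in the wrist view, about 12 mm above the gear top. So the tips are shorter than stated, or the tool frame is off. I'll open and go down in small steps, watching the force.

```bash

python3 -m inch '[0,0,0,0,0,0,0,0,0,0,0,0,0,0,0,0,0,0,0,0,0,0,0,0,0,0,0,0,0,0,0,0,0,0,0,0]' 80 30
python3 -m inch '[0,0,0.1,0,0,0,0,0,0.18,0,0,0,0,0,0.18,0,0,0,0,0,0.18,0,0,0]'
python3 - <<'E'
from h import *
im=camera("wrist"); save("g2.png",cv2.resize(im[150:340,110:410],(800,507),interpolation=cv2.INTER_CUBIC))
c=get_calibration("wrist");p=get_obs()["position"]
for z in (-.012,.002,.018,.03):
  print(z,[((proj(c,[p[0]+.0095,p[1]+s*.04,z])-[110,150])*800/300).round(0).tolist() for s in (1,-1)])
E
```

```text
time: 5.12
position: [0.4642, -0.2016, 0.0244]
tool_rot: [1.0, -0.0, -0.0, -0.0]
ft_force: [-0.1, -0.7, -0.6]
grip_width: 0.0757
grip_force: 0.0
time: 5.45
position: [0.4637, -0.2013, 0.0092]
tool_rot: [1.0, -0.0, -0.001, -0.001]
ft_force: [-0.4, -0.1, -0.1]
grip_width: 0.0796
grip_force: 0.0
-0.012 [[234.0, 137.0], [544.0, 137.0]]
0.002 [[223.0, 155.0], [555.0, 155.0]]
0.018 [[208.0, 179.0], [570.0, 180.0]]
0.03 [[195.0, 201.0], [583.0, 201.0]]
```

View pics/g2.png

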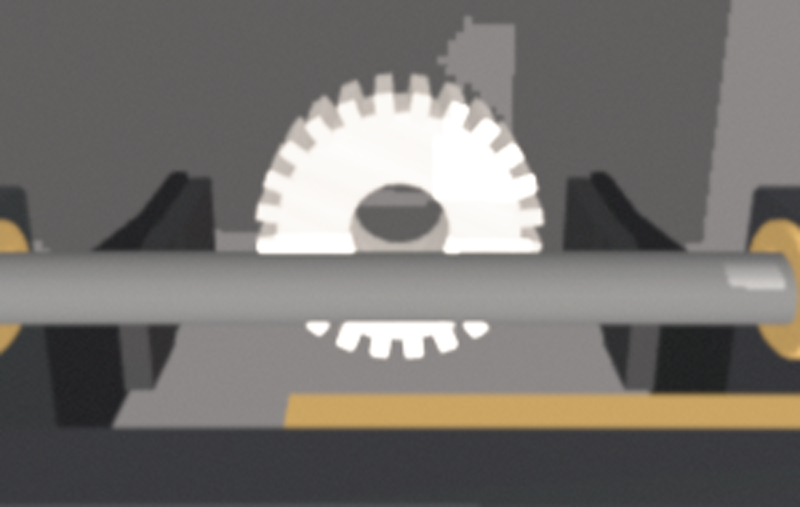

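```bash

python3 -m inch '[0,0,0.1,0,0,0,0,0,0.14,0,0,0,0,0,0.14,0,0,0,0,0,0.14,0,0,0]'
python3 -m inch '[0,0,0,0,0,0,0,0,0,0,0,0,0,0,0,0,0,0,0,0,0,0,0,0,0,0,0,0,0,0,0,0,0,0,0,0]' 50 30
```

```text
time: 5.83
position: [0.464, -0.2015, -0.0016]
tool_rot: [1.0, -0.0, -0.0, -0.0]
ft_force: [0.0, -0.5, 0.3]
grip_width: 0.0798
grip_force: 0.0
time: 6.33
position: [0.4646, -0.202, -0.0011]
tool_rot: [1.0, -0.0, 0.0, 0.0]
ft_force: [0.0, -0.8, 0.7]
grip_width: 0.0626
grip_force: 30.0
```

```bash
python3 - <<'E'
from h import *
c=get_calibration("wrist"); p=np.array(get_obs()["position"]); s=get_calibration("scene")
sh=np.array([.4642,-.2016,.0243])-p
for z in (.05,.06,.07,.08,.09,.1):
    P=ray(c,(260,257.6),z-sh[2])+sh
    print(z,(P-[.4642,-.2016,.0243]).round(4),proj(s,P).round(1))
a=cv2.imread("pics/scene0.png")
im=camera("scene"); save("s2.png",cv2.resize(im[80:180,130:280],(800,533),interpolation=cv2.INTER_CUBIC))
E
```

```text
0.05 [-0.0074 -0.0023  0.0257] [197.5 137.4]
0.06 [-0.0018 -0.0021  0.0357] [196.6 135.9]
0.07 [ 0.0038 -0.0019  0.0457] [195.7 134.4]
0.08 [ 0.0094 -0.0017  0.0557] [194.7 132.9]
0.09 [ 0.0149 -0.0016  0.0657] [193.8 131.3]
0.1 [ 0.0205 -0.0014  0.0757] [192.8 129.8]
```

View pics/s2.png

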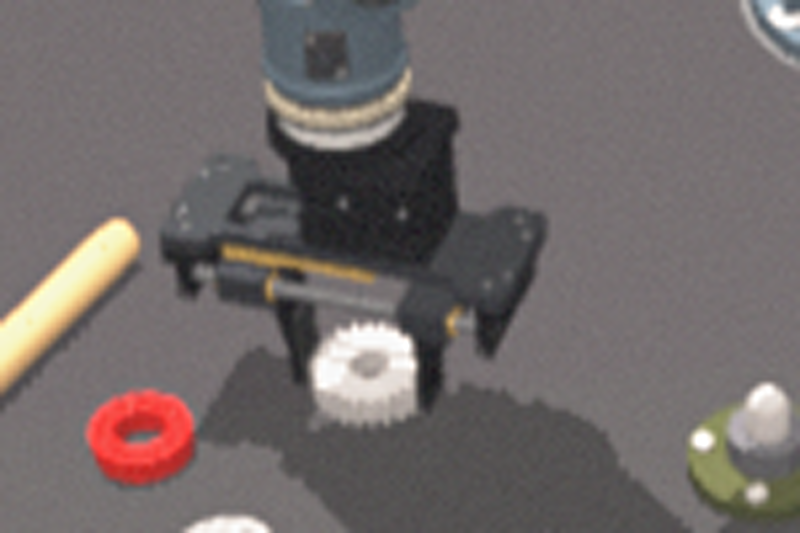

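```bash

python3 -m inch '[0,0,-0.3,0,0,0,0,0,-0.7,0,0,0,0,0,-1,0,0,0,0,0,-1,0,0,0]'
python3 -m inch '[0.17,-0.4,-0.4,0,0,0,0.34,-0.8,-0.4,0,0,0,0.43,-1,-0.4,0,0,0,0.43,-1,-0.4,0,0,0]'
python3 -m inch '[0.17,-0.4,0,0,0,0,0.34,-0.8,0,0,0,0,0.43,-1,0,0,0,0]' >/dev/null
python3 -m inch '[0.17,-0.4,0,0,0,0,0.34,-0.8,0,0,0,0,0.43,-1,0,0,0,0]' >/dev/null
python3 -m inch '[0.17,-0.4,0,0,0,0,0.3,-0.8,0,0,0,0,0.3,-0.9,0,0,0,0,0.3,-0.9,0,0,0,0,0.3,-0.9,0,0,0,0]'
python3 bore.py tall_shaft_seat .03
```

```text
time: 6.72
position: [0.4663, -0.2029, 0.0823]
tool_rot: [1.0, -0.0, 0.003, 0.002]
ft_force: [1.5, -0.3, -2.3]
grip_width: 0.0629
grip_force: 30.0
time: 7.05
position: [0.4987, -0.118, 0.1103]
tool_rot: [1.0, 0.002, -0.0, -0.001]
ft_force: [-0.3, 0.9, -2.2]
grip_width: 0.0628
grip_force: 30.0
time: 7.97
position: [0.59, 0.1099, 0.1093]
tool_rot: [1.0, 0.001, -0.002, 0.0]
ft_force: [-0.2, -0.5, -2.8]
grip_width: 0.0625
grip_force: 30.0
ell [159.7 170. ] [85.9 90.2] [0.6087 0.1936 0.03  ]
0.9 [0.58998623 0.10985648 0.10929098]
```

```bash
f=$(ls pics/b_tall*); python3 - <<E
from h import *
a=cv2.imread("$f")[90:290,60:360]; cv2.imwrite("pics/b1.png",cv2.resize(a,(800,533),interpolation=cv2.INTER_CUBIC))
c=get_calibration("wrist"); 
print(ray(c,(159.7,170),.012),c["T"][2][3])
E
```

```text
[0.60539912 0.19887696 0.012     ] 0.2780496302456834
```

View pics/b1.png

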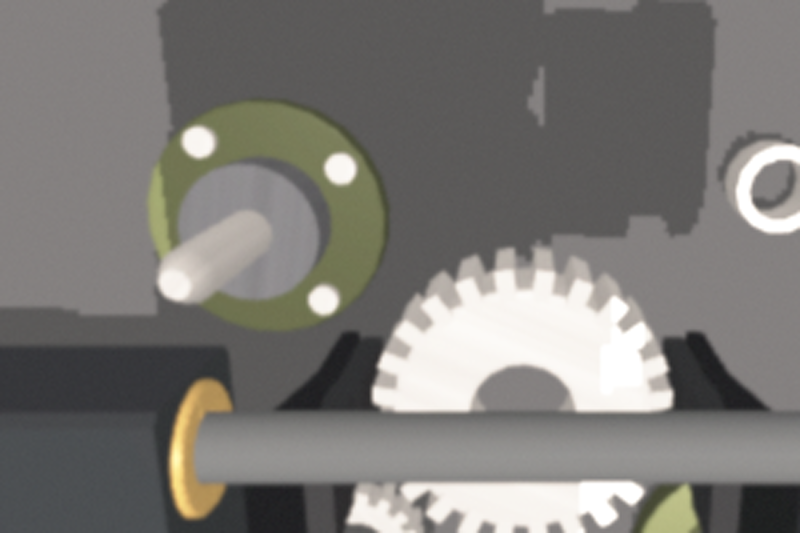

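```bash
python3 - <<E
from h import *
c=get_calibration("wrist"); 
for p,z in [((125.6,196.5),.086),((153.4,176.3),.03),((160.5,170.6),.012),((255.8,241),.1284)]: print(ray(c,p,z).round(4))
t=get_calibration("top"); s=get_calibration("scene")
# shaft tip from crops: top crop (240,216), scene crop (540,183)
print(ray(t,(90+240*.4125,110+216*.4128),.086).round(4),ray(s,(80+540*.4625,110+183*.4623),.086).round(4))
print(get_obs()["position"])
E
```

```text
[0.6027 0.1992 0.086 ]
[0.6036 0.1988 0.03  ]
[0.6048 0.1982 0.012 ]
[0.5895 0.1088 0.1284]
[0.6014 0.195  0.086 ] [0.6067 0.2011 0.086 ]
[0.59040814 0.10880988 0.10989671]
```

```bash
python3 - <<E
from h import *
c=get_calibration("wrist"); p=get_obs()["position"]
for dx in (-.004,-.002,0,.002): print(dx,proj(c,[p[0]+dx+.011,p[1],.1284])[1],proj(c,[p[0]+dx+.032,p[1],.1284])[1],proj(c,[p[0]+dx+.032,p[1],.1104])[1])
E
python3 -m inch '[0.08,-0.4,0,0,0,0,0.16,-0.8,0,0,0,0,0.16,-1,0,0,0,0,0.16,-1,0,0,0,0]' >/dev/null
python3 -m inch '[0,-0.128,0,0,0,0,0,-0.128,0,0,0,0,0,-0.128,0,0,0,0]'
python3 - <<E
from h import *
im=camera("wrist"); save("b2.png",cv2.resize(im[150:310,140:380],(800,533),interpolation=cv2.INTER_CUBIC))
print(get_obs()["position"])
E
```

```text
-0.004 228.13807175359318 192.14926719192474 183.55189333461107
-0.002 224.81800158736718 188.58655687730152 180.31968167528552
0 221.47601192536365 184.99921579124822 177.06732170463403
0.002 218.11186352062813 181.38696101164604 173.79460463203563
time: 8.65
position: [0.6041, 0.1995, 0.1106]
tool_rot: [1.0, -0.001, -0.0, 0.0]
ft_force: [0.6, 1.0, -1.9]
grip_width: 0.0628
grip_force: 30.0
[0.60416995 0.19930347 0.1106495 ]
```

View pics/b2.png

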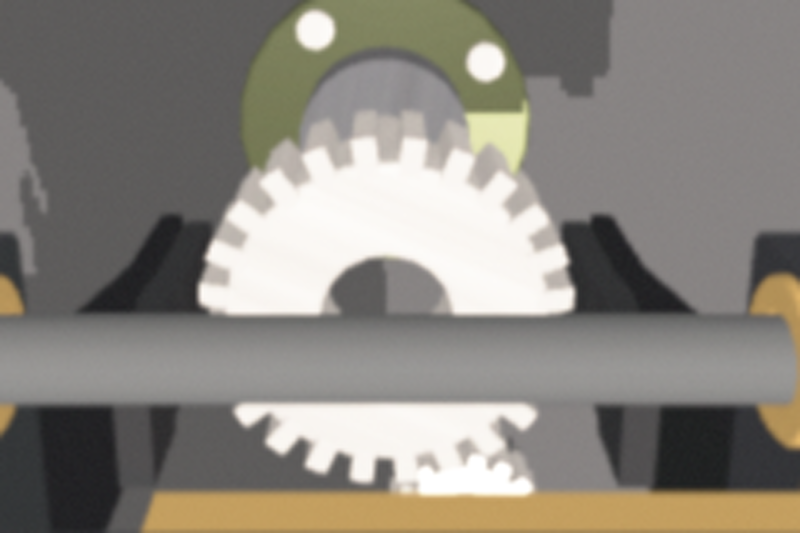

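```bash
python3 - <<E
from h import *
c=get_calibration("wrist"); p=np.array(get_obs()["position"])
def r(dx,rel): return proj(c,[p[0]+dx,p[1],p[2]+rel])[1]
# g1 far-edge bore crop 186 ->row, rel -.0063 ; g2 184, rel .0088; b2 257, rel .0191
for n,row,rel in (("g1",160+186*.275,-.0063),("g2",150+184*.375,.0088),("b2",227,.0191)):
    d=np.linspace(-.01,.01,401); e=[abs(r(x+.011,rel)-row) for x in d]; print(n,d[np.argmin(e)])
# shaft base: boss top far edge row 150+50*.3, z .03
for row,z,rad in ((150+50*.3,.03,.023),):
    x=np.linspace(.58,.63,501); e=[abs(proj(c,[v+rad,p[1],z])[1]-row) for v in x]; print("boss x",x[np.argmin(e)])
print(ray(c,(140+385*.3,165),.03), ray(c,(140+387*.3,200),.1284),p)
E
```

```text
g1 -0.0030999999999999995
g2 -0.00245
b2 -0.0030999999999999995
boss x 0.6045
[0.62745206 0.19949179 0.03      ] [0.62741596 0.19918659 0.1284    ] [0.60416995 0.19930347 0.1106495 ]
```

```bash

python3 -m inch '[0.03,0,0,0,0,0,0.03,0,0.2,0,0,0,0.03,0,0.4,0,0,0,0.03,0,0.5,0,0,0,0.03,0,0.5,0,0,0]'
```

```text
time: 9.12
position: [0.6051, 0.1995, 0.0686]
tool_rot: [1.0, -0.001, -0.002, 0.0]
ft_force: [-0.4, 0.5, -2.7]
grip_width: 0.0627
grip_force: 30.0
```

```bash

python3 -m inch '[0,0,0.1,0,0,0,0,0,0.2,0,0,0,0,0,0.3,0,0,0,0,0,0.4,0,0,0,0,0,0.4,0,0,0]'; python3 - <<'E'
from rig import *
o=get_obs();print(o["ft_force"],o["moment"],o["position"])
E
```

```text
time: 9.53
position: [0.6054, 0.2003, 0.0368]
tool_rot: [1.0, -0.0, -0.002, 0.0]
ft_force: [0.1, 0.3, -3.4]
grip_width: 0.0628
grip_force: 30.0
[ 0.07544525  0.3247047  -3.40091243] [0.02308397 0.02147228 0.00991047] [0.60539706 0.20033117 0.03684786]
```

```bash

python3 -m inch '[0,0,0.04,0,0,0,0,0,0.08,0,0,0,0,0,0.095,0,0,0,0,0,0.095,0,0,0,0,0,0.095,0,0,0]'
```

```text
time: 9.95
position: [0.6069, 0.2006, 0.0313]
tool_rot: [1.0, -0.0, 0.0, -0.0]
ft_force: [-0.1, 0.2, -1.6]
grip_width: 0.0628
grip_force: 30.0
```

```bash

python3 -m inch '[0,0,0.01,0,0,0,0,0,0.02,0,0,0,0,0,0.02,0,0,0,0,0,0.02,0,0,0]'
```

```text
time: 10.28
position: [0.6067, 0.2005, 0.0296]
tool_rot: [1.0, -0.0, 0.0, 0.0]
ft_force: [0.1, 0.4, -1.9]
grip_width: 0.0631
grip_force: 30.0
```

```bash

python3 -m inch '[0,0,0.01,0,0,0,0,0,0.02,0,0,0,0,0,0.02,0,0,0,0,0,0.02,0,0,0]'; python3 - <<'E'
from rig import *
o=get_obs();print(o["ft_force"],o["position"])
E
```

```text
time: 10.62
position: [0.607, 0.2006, 0.029]
tool_rot: [1.0, -0.0, 0.0, -0.0]
ft_force: [-1.9, -0.1, 5.7]
grip_width: 0.063
grip_force: 30.0
[-1.88725365 -0.10459033  5.73046954] [0.60695699 0.20061527 0.02896557]
```

```bash

python3 -m inch '[0,0,0,0,0,0,0,0,0,0,0,0,0,0,0,0,0,0,0,0,0,0,0,0]' 76
python3 -m inch '[0,0,-0.2,0,0,0,0,0,-0.5,0,0,0,0,0,-1,0,0,0,0,0,-1,0,0,0]'
python3 -m inch '[0,0.4,-0.2,0,0,0,0,0.8,-0.2,0,0,0,0,1,-0.2,0,0,0]' 60 >/dev/null
python3 -m inch '[0.05,0.4,0.2,0,0,0,0.1,0.8,0.4,0,0,0,0.1,1,0.4,0,0,0,0.1,1,0.4,0,0,0,0.1,1,0.4,0,0,0]' 
python3 bore.py sleeve_center .018
```

```text
time: 10.95
position: [0.6069, 0.2005, 0.0277]
tool_rot: [1.0, -0.0, 0.0, -0.0]
ft_force: [-0.7, 0.7, -0.1]
grip_width: 0.0746
grip_force: 0.0
time: 11.28
position: [0.6117, 0.2015, 0.1146]
tool_rot: [1.0, -0.0, 0.007, -0.001]
ft_force: [1.6, 0.3, 0.8]
grip_width: 0.0759
grip_force: 0.0
time: 11.95
position: [0.6149, 0.0396, 0.0916]
tool_rot: [1.0, -0.001, -0.0, -0.0]
ft_force: [0.4, 0.3, 0.3]
grip_width: 0.0601
grip_force: 0.0
ell [275.5 190.5] [34.2 35.7] [0.617  0.0225 0.018 ]
ell [275.4 189.5] [18.8 22.6] [0.6179 0.0226 0.018 ]
0.71 [0.61491716 0.03961174 0.09162633]
```

```bash

python3 -m inch '[0,0.22,0.3,0,0,0,0,0.22,0.6,0,0,0,0,0.22,0.7,0,0,0,0,0.22,0.7,0,0,0,0,0.22,0.7,0,0,0]' 
python3 bore.py sleeve_center .009
```

```text
time: 12.47
position: [0.6147, 0.0242, 0.0361]
tool_rot: [1.0, 0.001, -0.0, -0.0]
ft_force: [0.1, 0.5, 0.7]
grip_width: 0.0598
grip_force: 0.0
ell [258.8 212. ] [41.9 45.2] [0.6142 0.0221 0.009 ]
ell [259.  210.4] [21.6 29. ] [0.6154 0.0219 0.009 ]
0.9 [0.61467192 0.02422024 0.03612853]
```

```bash

python3 -m inch '[0,0.028,0.2,0,0,0,0,0.028,0.4,0,0,0,0,0.028,0.46,0,0,0,0,0.028,0.46,0,0,0]' 
python3 -m inch '[0,0,0,0,0,0,0,0,0,0,0,0,0,0,0,0,0,0,0,0,0,0,0,0,0,0,0,0,0,0,0,0,0,0,0,0,0,0,0,0,0,0]' 22 15
python3 -m inch '[0,0,-0.3,0,0,0,0,0,-0.7,0,0,0,0,0,-1,0,0,0,0,0,-1,0,0,0]'
```

```text
time: 12.9
position: [0.6143, 0.0211, -0.0011]
tool_rot: [1.0, 0.0, -0.001, -0.0]
ft_force: [-0.1, 0.3, -0.2]
grip_width: 0.0602
grip_force: 0.0
time: 13.48
position: [0.615, 0.0207, -0.0004]
tool_rot: [1.0, -0.0, 0.0, 0.0]
ft_force: [0.5, -0.1, 1.8]
grip_width: 0.0287
grip_force: 15.0
time: 13.82
position: [0.6184, 0.0203, 0.0841]
tool_rot: [1.0, -0.0, 0.005, 0.001]
ft_force: [0.9, -0.9, -0.6]
grip_width: 0.0284
grip_force: 15.0
```

```bash

python3 -m inch '[0,-0.4,-0.25,0,0,0,0,-0.8,-0.25,0,0,0,0,-1,-0.25,0,0,0]' >/dev/null
python3 -m inch '[-0.05,-0.4,0,0,0,0,-0.1,-0.8,0,0,0,0,-0.14,-1,0,0,0,0,-0.14,-1,0,0,0,0,-0.14,-1,0,0,0,0]'
python3 - <<E
from h import *
c=get_calibration("wrist"); p=np.array(get_obs()["position"]); im=camera("wrist"); print(p)
save("c1.png",cv2.resize(im[120:320,120:400],(800,571),interpolation=cv2.INTER_CUBIC))
d=np.linspace(-.01,.01,9)
for x in d: print(round(x,4),(proj(c,[p[0]+x+.011,p[1],p[2]+.0184])[1]-120)*2.857,(proj(c,[p[0]+x+.015,p[1],p[2]+.0184])[1]-120)*2.857)
for x in np.arange(.596,.612,.002): print(x,(proj(c,[x+.011,.1995,.086])-[120,120])*2.857,(proj(c,[x+.004,.1995,.086])-[120,120])*2.857,(proj(c,[x+.032,.1995,.048])-[120,120])*2.857)
E
```

```text
time: 14.48
position: [0.6026, 0.1815, 0.0983]
tool_rot: [1.0, 0.001, -0.001, 0.0]
ft_force: [0.9, -0.2, -0.0]
grip_width: 0.0288
grip_force: 15.0
[0.60264949 0.1814956  0.09834997]
-0.01 336.69270677985133 318.030824317265
-0.0075 325.0573403312507 306.24359314955706
-0.005 313.327438636845 294.3597819825023
-0.0025 301.5017310941358 282.37808048237224
0.0 289.57892245623844 270.2971526568146
0.0025 277.55769220385355 258.1156361949988
0.005 265.4366938975695 245.8321417869158
0.0075 253.21455450976214 233.4452524210611
0.01 240.88987373534042 220.9535226596761
0.596 [310.66093031 265.43613497] [311.31334359 293.44618575] [321.4498526  142.50879653]
0.598 [310.47194144 257.33372003] [311.12835953 285.49803379] [321.31160764 135.24026059]
0.6 [310.2817827 249.186321 ] [310.94224526 277.50630404] [321.17261355 127.9365595 ]
0.602 [310.0904424  240.99352412] [310.75498965 269.47060122] [321.03286379 120.59741003]
0.604 [309.89790868 232.75491013] [310.56658138 261.39052486] [320.89235173 113.22252569]
0.606 [309.70416954 224.47005422] [310.37700903 253.26566926] [320.75107066 105.81161661]
0.608 [309.50921279 216.13852589] [310.18626098 245.09562336] [320.60901379  98.36438959]
0.61 [309.31302608 207.75988887] [309.99432546 236.87997068] [320.46617426  90.88054795]
0.612 [309.11559688 199.33370102] [309.80119055 228.61828919] [320.32254509  83.35979156]
```

View pics/c1.png

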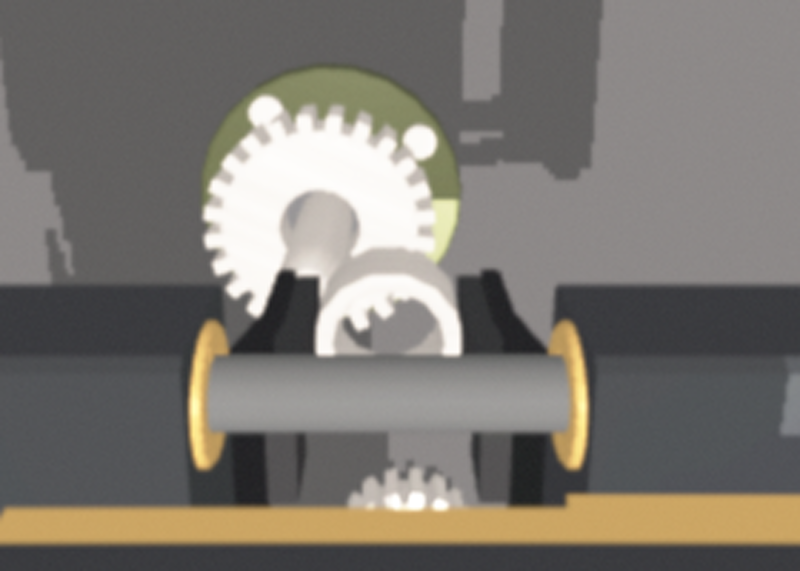

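```bash

python3 -m inch '[0.012,-0.22,0,0,0,0,0.012,-0.22,0,0,0,0,0.012,-0.22,0,0,0,0,0.012,-0.22,0.1,0,0,0,0.012,-0.22,0.2,0,0,0,0.012,-0.22,0.25,0,0,0,0.012,-0.22,0.25,0,0,0]'
```

```text
time: 15.12
position: [0.6032, 0.1974, 0.0772]
tool_rot: [1.0, -0.001, -0.002, 0.0]
ft_force: [-0.2, 0.2, -0.0]
grip_width: 0.0288
grip_force: 15.0
```

```bash

python3 -m inch '[0,0,0.1,0,0,0,0,0,0.2,0,0,0,0,0,0.3,0,0,0,0,0,0.33,0,0,0,0,0,0.33,0,0,0]'
```

```text
time: 15.53
position: [0.6036, 0.1982, 0.0514]
tool_rot: [1.0, -0.0, -0.001, 0.0]
ft_force: [0.6, -0.5, -0.5]
grip_width: 0.0285
grip_force: 15.0
```

```bash

python3 -m inch '[0,0,0.02,0,0,0,0,0,0.04,0,0,0,0,0,0.04,0,0,0,0,0,0.04,0,0,0]'
python3 -m inch '[0,0,0.015,0,0,0,0,0,0.015,0,0,0,0,0,0.015,0,0,0]'
```

```text
time: 15.87
position: [0.6047, 0.1983, 0.0498]
tool_rot: [1.0, -0.0, 0.0, -0.0]
ft_force: [-0.0, 0.5, -0.2]
grip_width: 0.0284
grip_force: 15.0
time: 16.12
position: [0.6045, 0.1983, 0.0485]
tool_rot: [1.0, -0.0, 0.0, -0.0]
ft_force: [-0.7, 0.9, -1.6]
grip_width: 0.0286
grip_force: 15.0
```

```bash

python3 -m inch '[0,0,0.012,0,0,0,0,0,0.012,0,0,0,0,0,0.012,0,0,0]'; 
python3 -m inch '[0,0,0.01,0,0,0,0,0,0.01,0,0,0,0,0,0.01,0,0,0]'
```

```text
time: 16.37
position: [0.6047, 0.1983, 0.0476]
tool_rot: [1.0, -0.0, 0.0, -0.0]
ft_force: [0.2, -0.7, 0.4]
grip_width: 0.0285
grip_force: 15.0
time: 16.62
position: [0.6047, 0.1983, 0.0476]
tool_rot: [1.0, -0.0, 0.0, -0.0]
ft_force: [-1.1, -0.3, 5.6]
grip_width: 0.0283
grip_force: 15.0
```

```bash

python3 -m inch '[0,0,0,0,0,0,0,0,0,0,0,0,0,0,0,0,0,0]' 45
python3 -m inch '[0,0,-0.2,0,0,0,0,0,-0.5,0,0,0,0,0,-0.8,0,0,0,0,0,-0.8,0,0,0]'
python3 -m inch '[-0.4,0.1,0,0,0,0,-0.8,0.2,0,0,0,0,-1,0.2,0,0,0,0]' 70 >/dev/null
python3 -m inch '[-0.4,0,0.1,0,0,0,-0.66,0.1,0.3,0,0,0,-0.66,0.1,0.3,0,0,0,-0.66,0.1,0.3,0,0,0]' 
python3 bore.py small_gear_center .008
```

```text
time: 16.87
position: [0.6044, 0.1983, 0.0464]
tool_rot: [1.0, -0.0, -0.0, 0.0]
ft_force: [-0.6, -0.2, -0.8]
grip_width: 0.04
grip_force: 0.0
time: 17.2
position: [0.6078, 0.1989, 0.115]
tool_rot: [1.0, -0.0, 0.004, -0.001]
ft_force: [1.6, 0.8, -0.1]
grip_width: 0.0444
grip_force: 0.0
time: 17.78
position: [0.4697, 0.1741, 0.0856]
tool_rot: [1.0, -0.0, -0.002, 0.0]
ft_force: [0.1, 0.6, -0.2]
grip_width: 0.0695
grip_force: 0.0
ell [255.  188.6] [51.4 54.1] [0.4721 0.1747 0.008 ]
ell [254.7 187.7] [20.5 25.8] [0.4729 0.175  0.008 ]
0.86 [0.46970212 0.17406634 0.08563504]
```

```bash

python3 -m inch '[0.035,-0.01,0.3,0,0,0,0.035,-0.01,0.6,0,0,0,0.035,-0.01,0.7,0,0,0,0.035,-0.01,0.7,0,0,0,0.035,-0.01,0.7,0,0,0]' 
python3 bore.py small_gear_center .008
```

```text
time: 18.3
position: [0.4753, 0.1752, 0.0306]
tool_rot: [1.0, -0.0, 0.0, -0.0]
ft_force: [-0.7, 0.3, 0.5]
grip_width: 0.0699
grip_force: 0.0
ell [256.9 216.2] [60.6 71.5] [0.4734 0.1745 0.008 ]
ell [256.7 217.5] [22.9 28.5] [0.4725 0.1746 0.008 ]
0.59 [0.47534472 0.17522957 0.03060167]
```

```bash

python3 -m inch '[-0.025,0.008,0.2,0,0,0,-0.025,0.008,0.35,0,0,0,-0.025,0.008,0.4,0,0,0,-0.025,0.008,0.4,0,0,0]' 
python3 -m inch '[0,0,0,0,0,0,0,0,0,0,0,0,0,0,0,0,0,0,0,0,0,0,0,0,0,0,0,0,0,0,0,0,0,0,0,0]' 38 25
python3 -m inch '[0,0,-0.3,0,0,0,0,0,-0.7,0,0,0,0,0,-1,0,0,0,0,0,-1,0,0,0]'
```

```text
time: 18.73
position: [0.4727, 0.1745, -0.0013]
tool_rot: [1.0, -0.0, 0.0, -0.0]
ft_force: [0.4, -0.4, 0.6]
grip_width: 0.07
grip_force: 0.0
time: 19.23
position: [0.4729, 0.1745, -0.0009]
tool_rot: [1.0, 0.0, 0.0, -0.0]
ft_force: [0.6, -0.7, 3.9]
grip_width: 0.0466
grip_force: 25.0
time: 19.57
position: [0.4752, 0.175, 0.0822]
tool_rot: [1.0, -0.0, 0.004, -0.001]
ft_force: [-0.6, 0.2, -1.7]
grip_width: 0.0464
grip_force: 25.0
```

```bash

python3 -m inch '[0.3,-0.1,-0.4,0,0,0,0.7,-0.2,-0.4,0,0,0,0.9,-0.3,-0.4,0,0,0,0.9,-0.3,-0.4,0,0,0]' >/dev/null
python3 -m inch '[0.3,0,0,0,0,0,0.7,0,0,0,0,0,0.72,0,0,0,0,0,0.72,0,0,0,0,0,0.72,0,0,0,0,0]'
python3 - <<E
from h import *
c=get_calibration("wrist"); p=np.array(get_obs()["position"]); im=camera("wrist"); print(p)
save("d1.png",cv2.resize(im[120:320,120:400],(800,571),interpolation=cv2.INTER_CUBIC))
for x in np.linspace(-.006,.006,7): print(round(x,4),(proj(c,[p[0]+x+.011,p[1],p[2]+.0169])[1]-120)*2.857,(proj(c,[p[0]+x+.024,p[1],p[2]+.0169])[1]-120)*2.857)
for x in np.arange(.598,.610,.002): print(x,(proj(c,[x+.032,.199,.048])-[120,120])*2.857,(proj(c,[x+.015,.199,.066])-[120,120])*2.857)
E
```

```text
time: 20.32
position: [0.5998, 0.1981, 0.1088]
tool_rot: [1.0, -0.0, -0.003, 0.0]
ft_force: [-1.0, -0.5, -1.0]
grip_width: 0.0467
grip_force: 25.0
[0.59980552 0.19806987 0.10879243]
-0.006 315.25163000272653 253.4704087330443
-0.004 305.91833821671094 243.72612588835517
-0.002 296.5236904690795 233.9159705917288
0.0 287.06702137356825 224.03920599965258
0.002 277.54765515781037 214.09508340060927
0.004 267.9649054507209 204.08284196475125
0.006 258.3180750645364 194.0017084871027
0.598 [384.48476392 117.23309253] [384.35178936 193.08597921]
0.6 [384.47875976 110.18089541] [384.34514149 185.81255747]
0.602 [384.47272417 103.09533393] [384.33845712 178.50300556]
0.604 [384.46665686  95.97614577] [384.33173592 171.15702611]
0.606 [384.46055758  88.82306563] [384.32497757 163.77431823]
0.608 [384.45442605  81.63582518] [384.31818174 156.35457745]
0.61 [384.44826199  74.41415308] [384.31134808 148.89749565]
```

View pics/d1.png

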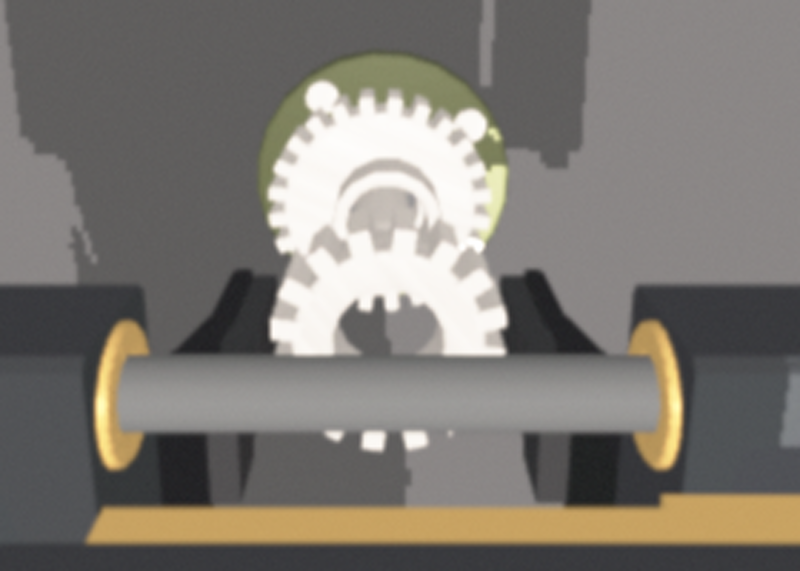

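```bash

python3 -m inch '[0.06,-0.008,0,0,0,0,0.06,-0.008,0,0,0,0,0.06,-0.008,0.1,0,0,0,0.06,-0.008,0.2,0,0,0,0.06,-0.008,0.3,0,0,0,0.06,-0.008,0.38,0,0,0,0.06,-0.008,0.38,0,0,0]'
python3 -m inch '[0,0,0.05,0,0,0,0,0,0.1,0,0,0,0,0,0.12,0,0,0,0,0,0.12,0,0,0]'
```

```text
time: 20.95
position: [0.6052, 0.1988, 0.0779]
tool_rot: [1.0, -0.0, -0.002, 0.0]
ft_force: [0.0, -0.2, -1.5]
grip_width: 0.0469
grip_force: 25.0
time: 21.28
position: [0.6063, 0.1991, 0.0701]
tool_rot: [1.0, -0.0, -0.001, 0.0]
ft_force: [-1.4, 0.2, -1.7]
grip_width: 0.0468
grip_force: 25.0
```

```bash

python3 -m inch '[0,0,0.02,0,0,0,0,0,0.035,0,0,0,0,0,0.035,0,0,0,0,0,0.035,0,0,0]'
python3 -m inch '[0,0,0.015,0,0,0,0,0,0.015,0,0,0,0,0,0.015,0,0,0]'
```

```text
time: 21.62
position: [0.6064, 0.1992, 0.0678]
tool_rot: [1.0, -0.0, -0.0, -0.0]
ft_force: [-2.0, 1.2, -1.4]
grip_width: 0.0464
grip_force: 25.0
time: 21.87
position: [0.6065, 0.1992, 0.0665]
tool_rot: [1.0, -0.0, -0.0, -0.0]
ft_force: [-2.9, 1.3, 0.1]
grip_width: 0.0468
grip_force: 25.0
```

```bash

python3 -m inch '[0,0,0.012,0,0,0,0,0,0.012,0,0,0,0,0,0.012,0,0,0]'
```

```text
time: 22.12
position: [0.6065, 0.1992, 0.0656]
tool_rot: [1.0, -0.0, -0.0, -0.0]
ft_force: [-4.3, 1.9, 0.6]
grip_width: 0.0466
grip_force: 25.0
```

```bash

python3 -m inch '[-0.02,0,0,0,0,0,-0.02,0.005,0.005,0,0,0,-0.02,0.005,0.012,0,0,0,-0.02,0.005,0.012,0,0,0]'
```

```text
time: 22.45
position: [0.6062, 0.1987, 0.0652]
tool_rot: [1.0, -0.0, 0.001, -0.0]
ft_force: [-0.9, 1.2, 1.1]
grip_width: 0.0471
grip_force: 25.0
```

```bash

python3 -m inch '[0,0,0.012,0,0,0,0,0,0.012,0,0,0,0,0,0.012,0,0,0]'
```

```text
time: 22.7
position: [0.6062, 0.1987, 0.0651]
tool_rot: [1.0, -0.0, 0.001, -0.0]
ft_force: [-2.1, -0.5, 6.6]
grip_width: 0.0463
grip_force: 25.0
```

```bash

python3 -m inch '[0,0,0,0,0,0,0,0,0,0,0,0,0,0,0,0,0,0,0,0,0,0,0,0]' 60
python3 -m inch '[0,0,-0.2,0,0,0,0,0,-0.5,0,0,0,0,0,-0.7,0,0,0,0,0,-0.7,0,0,0]'
python3 -m inch '[0,0.4,0,0,0,0,0,0.8,0,0,0,0,0,1,0,0,0,0]' 78 >/dev/null
python3 -m inch '[0,0.4,0,0,0,0,0,0.8,0,0,0,0,0,1,0,0,0,0]' >/dev/null
python3 -m inch '[0,0.4,0,0,0,0,0,0.8,0,0,0,0,0,1,0,0,0,0]' >/dev/null
python3 -m inch '[0.1,0.4,0,0,0,0,0.15,0.8,0,0,0,0,0.15,1,0,0,0,0]'>/dev/null
python3 -m inch '[0,0.4,0.2,0,0,0,0,0.8,0.4,0,0,0,0,1,0.4,0,0,0,0,1,0.4,0,0,0]' 
python3 bore.py bearing_center .008
python3 - <<'E'
from h import *
for r in cut_out("wrist","bearing_center"): print(r["conf"],r["bbox"])
E
```

```text
time: 23.03
position: [0.6059, 0.1985, 0.0637]
tool_rot: [1.0, -0.0, 0.001, 0.0]
ft_force: [0.2, 0.5, 0.2]
grip_width: 0.0589
grip_force: 0.0
time: 23.37
position: [0.6083, 0.1991, 0.1232]
tool_rot: [1.0, -0.0, 0.004, -0.0]
ft_force: [-0.7, 0.2, 0.5]
grip_width: 0.0599
grip_force: 0.0
time: 24.7
position: [0.6165, -0.2044, 0.0862]
tool_rot: [1.0, -0.002, -0.001, -0.0]
ft_force: [0.6, 0.2, -0.2]
grip_width: 0.0778
grip_force: 0.0
ell [167.8 122.5] [64.9 69.8] [ 0.6764 -0.1315  0.008 ]
ell [169.5 122.9] [32.1 35.7] [ 0.6761 -0.1328  0.008 ]
0.83 [ 0.61646605 -0.20441854  0.08624822]
0.83 [132.4, 90.7, 203.4, 158.9]
0.73 [307.5, 46.1, 381.8, 120.3]
0.6 [245.4, 158.1, 308.7, 219.5]
0.53 [361.0, 235.9, 372.7, 242.0]
```

```bash
sed -i 's/^r=cut_out.*/S=cv2.cvtColor(im,cv2.COLOR_RGB2HSV)[:,:,1]\nr=min((q for q in cut_out("wrist",name) if q["region"].sum()>500),key=lambda q:np.median(S[q["region"]])); print(r["bbox"],np.median(S[r["region"]])); m=r["region"].astype(np.uint8)/' bore.py; python3 bore.py bearing_center .008
```

```text
[249.2, 160.1, 311.6, 220.5] 8.0
ell [279.3 189.4] [59.7 60.9] [ 0.6184 -0.2208  0.008 ]
ell [279.6 188.5] [28.4 34.6] [ 0.6192 -0.221   0.008 ]
0.92 [ 0.6170865  -0.1998934   0.08799088]
```

```bash

python3 -m inch '[0.02,0.26,0.2,0,0,0,0.02,0.26,0.5,0,0,0,0.02,0.26,0.68,0,0,0,0.02,0.26,0.68,0,0,0,0.02,0.26,0.68,0,0,0]'; python3 bore.py bearing_center .008
f=$(ls -t pics/b_bearing*|head -1); python3 - <<E
from h import *
cv2.imwrite("pics/e1.png",cv2.resize(cv2.imread("$f")[120:320,120:400],(560,400)))
E
```

```text
time: 25.37
position: [0.6186, -0.2203, 0.0331]
tool_rot: [1.0, 0.001, -0.001, -0.001]
ft_force: [0.7, 0.9, 0.3]
grip_width: 0.0776
grip_force: 0.0
[216.4, 176.6, 297.7, 243.4] 9.0
ell [256.  210.7] [71.3 77.5] [ 0.6198 -0.2205  0.008 ]
ell [255.8 211.1] [33.7 40.8] [ 0.6195 -0.2203  0.008 ]
0.57 [ 0.6185619  -0.22032918  0.0331377 ]
```

View pics/e1.png

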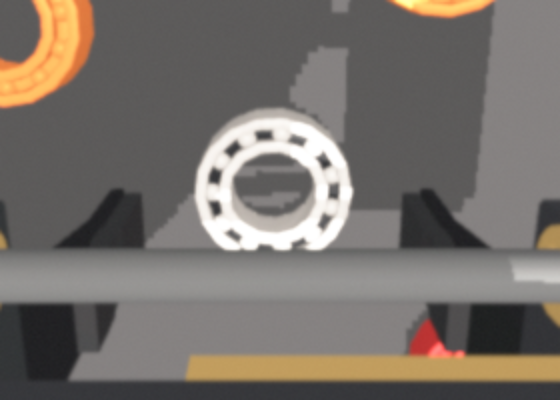

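```bash

python3 -m inch '[0.01,0,0.2,0,0,0,0.01,0,0.35,0,0,0,0.01,0,0.43,0,0,0,0.01,0,0.43,0,0,0]'
python3 -m inch '[0,0,0,0,0,0,0,0,0,0,0,0,0,0,0,0,0,0,0,0,0,0,0,0,0,0,0,0,0,0,0,0,0,0,0,0]' 44 25
python3 -m inch '[0,0,-0.3,0,0,0,0,0,-0.7,0,0,0,0,0,-1,0,0,0,0,0,-1,0,0,0]'
```

```text
time: 25.8
position: [0.6186, -0.2213, -0.0023]
tool_rot: [1.0, 0.0, -0.001, -0.001]
ft_force: [0.3, -0.5, -0.5]
grip_width: 0.0778
grip_force: 0.0
time: 26.3
position: [0.6199, -0.2221, -0.0005]
tool_rot: [1.0, -0.0, 0.0, 0.0]
ft_force: [0.7, 0.5, 1.8]
grip_width: 0.0531
grip_force: 25.0
time: 26.63
position: [0.6231, -0.224, 0.0843]
tool_rot: [1.0, -0.0, 0.005, 0.003]
ft_force: [0.5, -0.6, -0.3]
grip_width: 0.0536
grip_force: 25.0
```

```bash

python3 -m inch '[-0.3,-0.3,0,0,0,0,-0.6,-0.6,0,0,0,0,-1,-1,0,0,0,0,-1,-1,0,0,0,0]'>/dev/null
python3 -m inch '[-0.3,-0.3,0,0,0,0,-0.6,-0.6,0,0,0,0,-0.98,-1,0,0,0,0,-0.98,-1,0,0,0,0,-0.98,-1,0,0,0,0]'
python3 - <<'E'
from h import *
c=get_calibration("wrist"); p=np.array(get_obs()["position"]); im=camera("wrist"); print(p)
r=cut_out("wrist","stub_shaft_seat")[0]; print(r["conf"],r["bbox"])
hsv=cv2.cvtColor(im,cv2.COLOR_RGB2HSV)
g=((hsv[...,1]>70)&(hsv[...,0]>20)&(hsv[...,0]<50)&r["region"]).astype(np.uint8)
k=max(cv2.findContours(g,cv2.RETR_EXTERNAL,cv2.CHAIN_APPROX_NONE)[0],key=cv2.contourArea)
e=cv2.fitEllipse(cv2.convexHull(k)); print(e,ray(c,e[0],.008),ray(c,e[0],.012))
b=r["bbox"];x0,y0,x1,y1=int(b[0])-10,int(b[1])-10,int(b[2])+10,int(b[3])+10
gg=((hsv[...,1]<50)&(r["region"]))[y0:y1,x0:x1]
ys,xs=np.nonzero(((hsv[...,2]>215)&(hsv[...,1]<40)&r["region"]));print(np.percentile(xs,[2,50,98]),np.percentile(ys,[2,50,98]))
save("st.png",im); np.save("reg.npy",r["region"])
for P in ([.4645,.023,.052],[.4645,.023,.03]): print(proj(c,P))
# bearing in hand
q=min(cut_out("wrist","bearing_center"),key=lambda q:np.linalg.norm(np.array(q["bbox"][:2])+q["bbox"][2:]-[512,480])); print(q["bbox"],q["conf"])
E
```

```text
time: 27.38
position: [0.4574, -0.0595, 0.0783]
tool_rot: [1.0, 0.001, -0.003, -0.001]
ft_force: [0.6, -0.9, -1.8]
grip_width: 0.0533
grip_force: 25.0
[ 0.45736247 -0.05949521  0.07825097]
0.91 [107.1, 135.7, 208.5, 234.0]
((158.40631103515625, 185.32762145996094), (92.5003433227539, 99.88301849365234), 116.21216583251953) [0.46440813 0.02385496 0.008     ] [0.46552038 0.02245467 0.012     ]
[113. 144. 200.] [145. 196. 230.]
[139.33626918 201.80012257]
[150.31059628 192.73593698]
[214.4, 191.3, 303.5, 283.6] 0.63
```

```bash

python3 -m inch '[0.04,-0.4,0,0,0,0,0.088,-0.8,0,0,0,0,0.088,-1,0,0,0,0,0.088,-1,0,0,0,0]' >/dev/null
python3 -m inch '[0,-0.03,0,0,0,0,0,-0.03,0,0,0,0,0,-0.03,0.15,0,0,0,0,-0.03,0.3,0,0,0,0,-0.03,0.36,0,0,0,0,-0.03,0.36,0,0,0]'
python3 - <<'E'
from h import *
c=get_calibration("wrist"); p=np.array(get_obs()["position"]); im=camera("wrist"); print(p,get_obs()["ft_force"])
save("e2.png",im)
r=cut_out("wrist","stub_shaft_seat")
if r:
  r=r[0];hsv=cv2.cvtColor(im,cv2.COLOR_RGB2HSV)
  g=((hsv[...,1]>70)&(hsv[...,0]>20)&(hsv[...,0]<50)&r["region"])
  ys,xs=np.nonzero(g);print(r["bbox"],xs.min(),xs.max(),ys.min())
for x in (.4605,.4625,.4645,.4665): print(x,proj(c,[x+.042,.023,.012]),proj(c,[x,.023+.042,.012])[0],proj(c,[x,.023-.042,.012])[0])
E
```

```text
time: 28.37
position: [0.4681, 0.0193, 0.0492]
tool_rot: [1.0, -0.001, -0.001, -0.0]
ft_force: [0.6, -0.1, -1.7]
grip_width: 0.0532
grip_force: 25.0
[0.46805622 0.01933414 0.04920541] [-0.98274571  0.77366138 -0.86423732]
[194.9, 155.3, 306.2, 244.5] 197 304 158
0.4605 [250.67872134 161.38871134] 195.6034084932972 306.42352751122684
0.4625 [250.662093   158.63740715] 195.45371108582341 306.5435665749903
0.4645 [250.64537118 155.87175694] 195.3032123547833 306.6642516598062
0.4665 [250.62855502 153.09163607] 195.15190535554464 306.78558838586184
```

```bash

python3 -m inch '[-0.04,-0.04,0,0,0,0,-0.04,-0.04,0,0,0,0,-0.04,-0.04,0.06,0,0,0,-0.04,-0.04,0.12,0,0,0,-0.04,-0.04,0.12,0,0,0,-0.04,-0.04,0.12,0,0,0]'
python3 -m inch '[0,0,0.03,0,0,0,0,0,0.05,0,0,0,0,0,0.05,0,0,0,0,0,0.05,0,0,0]'
```

```text
time: 28.97
position: [0.4649, 0.0236, 0.0402]
tool_rot: [1.0, -0.0, -0.0, -0.0]
ft_force: [0.3, -0.4, -0.8]
grip_width: 0.0532
grip_force: 25.0
time: 29.3
position: [0.465, 0.0236, 0.0364]
tool_rot: [1.0, -0.0, -0.0, -0.0]
ft_force: [0.5, 0.2, -1.4]
grip_width: 0.0532
grip_force: 25.0
```

```bash

python3 -m inch '[0,0,0.03,0,0,0,0,0,0.06,0,0,0,0,0,0.07,0,0,0,0,0,0.07,0,0,0]'
python3 -m inch '[0,0,0.012,0,0,0,0,0,0.012,0,0,0,0,0,0.012,0,0,0]'
```

```text
time: 29.63
position: [0.4649, 0.0235, 0.0307]
tool_rot: [1.0, -0.0, -0.0, -0.0]
ft_force: [0.0, 0.4, -1.2]
grip_width: 0.0534
grip_force: 25.0
time: 29.88
position: [0.4651, 0.0235, 0.03]
tool_rot: [1.0, -0.0, -0.0, -0.0]
ft_force: [-0.9, -0.6, -1.5]
grip_width: 0.0533
grip_force: 25.0
```

```bash

python3 -m inch '[0,0,0.01,0,0,0,0,0,0.01,0,0,0,0,0,0.01,0,0,0]'
```

```text
time: 30.13
position: [0.4652, 0.0235, 0.0294]
tool_rot: [1.0, -0.0, 0.0, 0.0]
ft_force: [0.7, -0.4, 2.7]
grip_width: 0.0532
grip_force: 25.0
```

Contact at seat height. I'll release, rise and check.

```bash

python3 -m inch '[0,0,0.006,0,0,0,0,0,0.006,0,0,0]'
python3 -m inch '[0,0,0,0,0,0,0,0,0,0,0,0,0,0,0,0,0,0,0,0,0,0,0,0]' 70
python3 -m inch '[0,0,-0.2,0,0,0,0,0,-0.5,0,0,0,0,0,-1,0,0,0,0,0,-1,0,0,0]'
python3 -m inch '[0,0.5,-0.5,0,0,0,0,1,-1,0,0,0,0,1,-1,0,0,0,0,1,-1,0,0,0]' >/dev/null
python3 -m inch '[0,0.5,0,0,0,0,0,1,0,0,0,0,0,1,0,0,0,0,0,1,0,0,0,0]' >/dev/null
python3 -m inch '[0,0.5,0,0,0,0,0,1,0,0,0,0,0,1,0,0,0,0,0,1,0,0,0,0,0,1,0,0,0,0]' 
python3 - <<'E'
from h import *
s=camera("scene");t=camera("top")
a=cv2.resize(s[130:240,240:360],(400,367),interpolation=cv2.INTER_CUBIC);b=cv2.resize(t[170:280,160:280],(400,367),interpolation=cv2.INTER_CUBIC)
save("fin.png",np.hstack([a,b]))
E
```

```text
time: 30.3
position: [0.4652, 0.0235, 0.0294]
tool_rot: [1.0, -0.0, 0.0, 0.0]
ft_force: [-0.2, 0.9, 7.9]
grip_width: 0.0535
grip_force: 25.0
time: 30.63
position: [0.4651, 0.0235, 0.0286]
tool_rot: [1.0, -0.0, -0.0, -0.0]
ft_force: [-0.8, -0.3, 0.4]
grip_width: 0.068
grip_force: 0.0
time: 30.97
position: [0.4688, 0.023, 0.1134]
tool_rot: [1.0, 0.0, 0.005, 0.001]
ft_force: [1.9, 0.7, 0.4]
grip_width: 0.0701
grip_force: 0.0
time: 32.05
position: [0.4642, -0.2143, 0.1876]
tool_rot: [1.0, 0.0, -0.001, -0.001]
ft_force: [-1.2, -0.3, 0.7]
grip_width: 0.0703
grip_force: 0.0
```

View pics/fin.png

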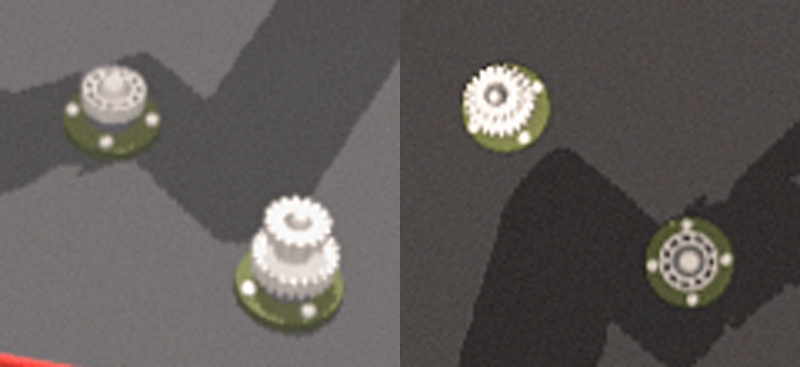

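The left half (scene camera) shows large gear, sleeve and small gear flat on the tall shaft at crop (295,250), and the steel bearing on the stub at (113,95). The right half (top camera) shows both centred.

```bash
python3 -c "
from rig import hand_in
print(hand_in())"
```

```text
the job is handed in; nothing more can be done
None
```

The job is done and handed in at about 32 s: the large gear, sleeve and small gear are stacked flat in that order on the tall shaft, the steel bearing is home on the stub, and I kept the arm clear of the case, can and hammer.

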